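Lay a standing strip magazine down into its loading nest and gate it

TASK

The light-grey strip magazine stands on end at the end-stop end of the loading nest. With the fingertips only, without pinching or lifting it, tip it over away from the stop so that it comes down gently onto its underside between the two side guides, and see that it sits right back against the end stop. Then push the swing gate round by its knob until it is fully shut across the end of the magazine, and leave the other things on the bench alone.

Things in the scene. Friction and masses are not known exactly. Their poses are not given: they have to be found in the camera images.
- nest: Loading nest, fixed to the bench: aluminium bed 250 mm long (x), 104 mm wide (y), top 30 mm above the bench, set on cross feet. Origin: centre of its underside, on the bench. x runs along the nest to the end stop (about to the robot's left), y to the gate's side (about towards the robot), z up. Side guides: inner faces 62 mm apart and 16 mm high, above them lips flaring out, up to 27 mm above the bed.
- stop_face (a point): Middle of the end stop's contact face at bed height: nest x = +110 mm, y = 0, 30 mm above the bench. The stop is a plate 72 mm wide, 52 mm high with two rubber bumpers. Axes as the nest. 
- magazine: Light-grey slotted strip magazine: a square tube open at both ends, 56 mm wide (x), 200 mm long (y), 62 mm high (z, from underside to roof), walls 3 mm, 0.36 to 0.54 kg. Origin: centre of the underside. At the start it stands on end on the bed, y up, underside facing nest -x, roof 2 to 8 mm from the end stop. Laid down, z points up, y to nest -x, 30 to 92 mm above the bench.
- mag_center (a point): Centre of the magazine; axes as the magazine.
- mag_mouth (a point): Centre of the open end that is uppermost at the start (230 mm above the bench); axes as the magazine. The mouth is 50 mm (x) by 56 mm (z) inside and the tube empty behind it, so fingertips can enter and bear on its walls.
- mag_foot (a point): Centre of the other open end, on which the magazine stands at the start; it has to end against the end stop. Axes as the magazine.
- mag_heel (a point): Middle of the lower edge of that foot end on the underside: the edge about which the magazine tips. It stays on the bed, 30 mm above the bench, all through the job.
- gate (a joint): Swing gate, turning on an upright pin at the open end of the nest: 0 = fully shut (end of travel), arm across the channel to nest -y; 1.57 = arm along nest -x; 2.9 = fully open, out to nest +y. Starts at 2.3 to 2.8, stays where left (about 1 N at the knob). Arm 82 mm long, 61 to 73 mm above the bench; shut, its pad stands 2.5 mm from a magazine that is home; it cannot shut if it is not.
- gate_knob (a point): Centre of the gate's black knob, a vertical cylinder of 16 mm diameter from 78 to 100 mm above the bench, 58 mm from the pin. With the gate at angle q it lies from the pin at nest (-58 sin q, -58 cos q) mm.
- gate_pivot (a point): Pin of the gate at the height of its arm (67 mm above the bench): nest x = -110 mm, y = +52 mm.
- black_magazine: Bystander: black magazine 54 x 201 x 80 mm lying on the bench at the far right; origin at the centre of its underside.
- strip_boat: Bystander: flat boat with a strip, 60 x 210 x 9 mm, to the right of the nest; origin at the centre of its underside.
- tweezers: Bystander: tweezers, 118 mm long, 10 mm thick, lying to the front left; origin at the centre of the underside.
- loupe: Bystander: folding loupe 52 x 30 x 16 mm, far left behind the nest; origin at the centre of its underside.

How it is judged (in metres and radians):
At the end, for the whole second after the job is handed in: The magazine lies level (within 0.04 rad) on the bed on its underside, between the guides (within 6 mm of the middle line), its foot end within 6 mm of the end stop, at rest; the gate is shut to within 0.07 rad (angle between magazine's own z axis and vertical below 0.04 rad and height (world z) of mag_center below 0.065 m and x of mag_foot in the frame of nest between 0.104 and 0.115 m and y of mag_center in the frame of nest between -0.006 and 0.006 m and value of joint gate below 0.07 rad and linear speed of magazine below 0.01 m/s); the robot touches nothing.
It fails at once if the magazine comes down hard or is let fall (turns faster than 3.5 rad/s) (angular speed of magazine above 3.5 rad/s).
It fails at once if the magazine is lifted: the edge it tips about rises more than 15 mm off the bed, or its centre more than 20 mm above where it stood (height (world z) of mag_heel above 0.045 m or height (world z) of mag_center above 0.15 m).
It fails at once if the magazine is pinched or shoved hard (more than 30 N from the fingers) (contact force between the fingers and magazine above 30 N).
It fails at once if a bystander is disturbed (moved more than 15 mm) (distance of any of black_magazine, strip_boat, tweezers, loupe from where it was at the start of the episode above 0.015 m).
It also fails if it takes over 67 s, if anything falls off the work surface, if the arm or the gripper's body presses on something with over 40 N, if the wrist force passes 120 N, or if a joint passes its speed limit or range.

ROBOT

A 6-joint arm with a two-finger parallel gripper is mounted at the origin on a cart in front of the work surface, level with it; the furniture and walls round the work are solid. World frame = base frame: x ahead of the robot, y to its left, z up, the work surface at z = 0. Lengths are in m, angles in degrees, forces in N, time in s.
With the tool pointing down it reaches from about 0.15 to 0.775 m from the base axis. Payload 6.1 kg.
Tool frame: the origin (TCP) lies on the centre line of the jaws, within the pads' length; the fingertips stand 11 mm ahead of it and the grasp point (between the pads) lies 8 mm behind it; z points along the fingers, y is the line along which they close (so a half turn about z gives the same grasp; the last joint's range is limited). The gripper opens to 85 mm and grips with 20 to 120 N. Pads are 22 mm wide; open, the fingers measure 114 mm over their backs; the gripper's body (76 mm by 85 mm) begins 54 mm behind the grasp point. The pads swing forward as they close: fully open they stand 13 mm farther back than shut.
Start: joints at [67.437, 7.208, -2.269, 80.523, 0, 90], TCP at [0.201, 0.485, 0.242] pointing down, gripper open.
Joint ranges: [-155.77, 155.77], [-54.66, 111.73], [-72.52, 77.12], [-102.08, 115.82], [-83.92, 84.16], [-180, 180]. Speed limits (degrees/s): [136.94, 136.94, 172.46, 180, 180, 180].

INTERFACE

Orientations are given as [roll, pitch, yaw] about the fixed x, y, z axes, in that order (R = Rz(yaw) Ry(pitch) Rx(roll)).
In Python, from bench import read_state, read_camera, calibration, hand_in gives the robot as it stands. The module is installed in compiled form; this text tells all that it offers.
- The arm moves only by the shell command python3 -m inch 'ROWS' [OPENING]. ROWS is JSON, a list of rows, each a list of 2 entries, a list of its own where there are three numbers: the shift along the world's x, y, z in cm, then the turn, a rotation vector about the world's x, y, z in degrees. A call has 1 to 5 rows; each row shifts and turns the commanded pose from where the row before left it; what a row does not reach is not made up. A row lasts 1/8 s, in which the tool goes at most 62.5 mm and 10.7 degrees, less where a joint would pass 70% of its speed; a pose out of reach is approached as far as the arm can. A call is refused whole if a number of a shift passes 6.25 or a number of a turn 10.7, either way. A call with a gripper value outside its range is refused whole. OPENING is the opening, from 0 (shut) to 1 (fully open), set as the call begins (- or left out, the last holds). The fingers move at their own pace and stop on an object; the grip force is fixed at half the most. Time passes only in rows, so rows that do not move let the fingers close. It gives the time, the measured TCP pose, the force, the opening and the grip force at its end, in the units of the state.
- read_state(): the state, without advancing time (a new reading comes with each control period).
- read_camera(name): name is "scene" or "side" or "wrist"; returns the picture (420x560x3 uint8, blue, green, red); there is no depth.
- calibration(name): a dict with "vertical_fov" (degrees; the focal length in pixels is half the picture's height over the tangent of half this angle, whatever the lens; pixels are square), "cx", "cy" (the principal point, pixels), "dist_coeffs" ([k1, k2, p1, p2, k3] as OpenCV has them; the pictures are not rectified), "origin" and "orientation" of the camera in the world; the wrist camera has in their place "hand_eye" (4x4, takes a point from camera to tool coordinates, whose origin is the TCP and whose axes are the flange's). Camera axes: x right, y down, z forward; pixel columns grow to the right and rows downward; lengths in m; the calibration is good to about 2 mm. A picture is of the moment at which its call begins: read the wrist's pose just before it. calibration takes no time and is no camera call.
- hand_in(): hands the job in; it is judged then, once.
The state is a dict: "time": time; "joint_pos": joint angles; "qvel": joint speeds; "tau": joint torques, N m; "tcp_pos": TCP position; "tool_rot": TCP orientation; "wrist_force": force on the tool from outside, world axes, zero at the start; "ft_torque": the same for the moment, N m; "finger_gap": opening from 0.0 (shut) to 1.0 (fully open); "finger_force": force on a finger pad.
Only numpy, scipy, OpenCV 4.12 (cv2) and the standard library are available. Lean on these libraries where they do the work, as an engineer would, in place of code of your own. Each camera call takes 0.05 s, during which the arm holds its last target. There are 200 camera calls.

## Working session

There is one attempt and no reset: what is moved stays moved. The work goes in short steps, Python scripts to look and compute and a shell command to move; the robot and the scene stay as the last step left them, time stands still between calls to the robot, and variables do not carry over. Pictures are saved under pics/ and viewed, at most 10 in all, crops included, and the job is handed in when it is done.

```bash
mkdir -p pics; cat > h.py <<'E'
import numpy as np,cv2
from scipy.spatial.transform import Rotation as R
from bench import *
def cam(n):
    c=calibration(n);f=210/np.tan(np.radians(c["vertical_fov"]/2))
    K=np.array([[f,0,c["cx"]],[0,f,c["cy"]],[0,0,1]]);return c,K,np.array(c["dist_coeffs"],float)
def pose(n):
    c,K,d=cam(n)
    if n=="wrist":
        s=read_state();T=np.eye(4);T[:3,:3]=R.from_euler("xyz",s["tool_rot"],degrees=True).as_matrix();T[:3,3]=s["tcp_pos"]
        T=T@np.array(c["hand_eye"]);return T[:3,:3],T[:3,3]
    o=np.array(c["orientation"]);
    M=o if o.shape==(3,3) else R.from_euler("xyz",o,degrees=True).as_matrix()
    return M,np.array(c["origin"])
def ray(n,uv,P=None):
    c,K,d=cam(n);M,o=P or pose(n)
    p=cv2.undistortPoints(np.array([[uv]],float),K,d)[0,0];return o,M@np.array([p[0],p[1],1])
def atz(n,uv,z,P=None):
    o,v=ray(n,uv,P);return o+v*(z-o[2])/v[2]
def proj(n,X,P=None):
    c,K,d=cam(n);M,o=P or pose(n)
    return cv2.projectPoints(np.atleast_2d(np.array(X,float)),cv2.Rodrigues(M.T)[0],-M.T@o,K,d)[0][:,0]
E
python3 - <<'E'
from h import *
for n in("scene","side","wrist"):
    cv2.imwrite(f"pics/{n}0.png",read_camera(n));print(calibration(n))
print(read_state())
a=cv2.imread("pics/scene0.png");b=cv2.imread("pics/side0.png")
E
```

```text
{'vertical_fov': 46.272197350134924, 'cx': 287.6525229155687, 'cy': 211.17565327210647, 'dist_coeffs': array([-0.14220909,  0.        ,  0.        ,  0.        ,  0.        ]), 'origin': array([-0.06531423, -0.89411162,  1.19570099]), 'orientation': array([-134.47999242,   -1.1346187 ,  -37.1646261 ])}
{'vertical_fov': 47.23276498297055, 'cx': 280.11629091716037, 'cy': 212.13974345568113, 'dist_coeffs': array([-0.17320218,  0.        ,  0.        ,  0.        ,  0.        ]), 'origin': array([0.39025894, 0.84524685, 0.94585661]), 'orientation': array([-130.18346912,    0.1828686 , -167.48001486])}
{'vertical_fov': 65.85353429341097, 'cx': 278.0481982379772, 'cy': 205.72122273905507, 'dist_coeffs': array([-0.02709077,  0.        ,  0.        ,  0.        ,  0.        ]), 'hand_eye': array([[-5.83388057e-04, -9.64373021e-01, -2.64545526e-01,
         6.71197540e-02],
       [ 9.99999828e-01, -5.44962697e-04, -2.18641515e-04,
        -1.40345715e-03],
       [ 6.66845347e-05, -2.64545608e-01,  9.64373173e-01,
        -1.30365884e-01],
       [ 0.00000000e+00,  0.00000000e+00,  0.00000000e+00,
         1.00000000e+00]])}
{'time': 0.15, 'joint_pos': array([ 6.74381758e+01,  7.23534440e+00, -2.30937656e+00,  8.05226565e+01,
        1.73102481e-03,  8.99995451e+01]), 'qvel': array([-0.06173684, -0.11373881,  0.17041662, -0.00457822, -0.04975623,
        0.06810041]), 'tau': array([ 1.10740079e-03, -4.36276710e+01,  3.53147721e+01,  1.35787993e-02,
       -6.18333092e-05, -3.29229529e-06]), 'tcp_pos': array([0.20132253, 0.48457847, 0.24171876]), 'tool_rot': array([-1.79932623e+02, -1.73155854e-03,  1.57438629e+02]), 'wrist_force': array([-0.52277731,  0.36754093, -0.41567952]), 'ft_torque': array([-0.05648502,  0.03627471,  0.03810032]), 'finger_force': 0.0, 'finger_gap': 1.0027305146598655}
```

View pics/scene0.png

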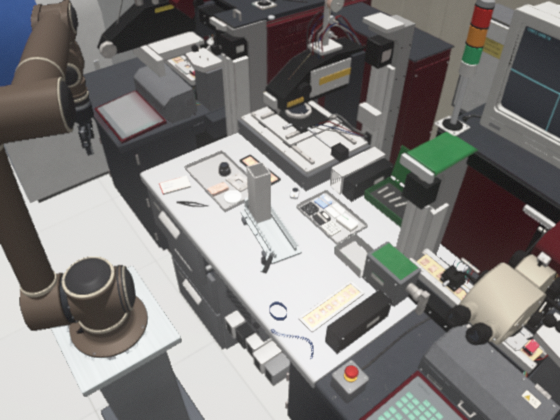

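View pics/side0.png

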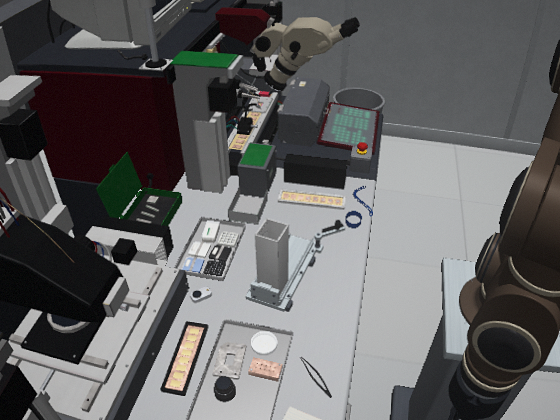

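The scene view shows the magazine upright around (258,190) and the knob near (267,262). In the side view the magazine mouth is around (272,230) and the knob near (341,224). I'll enlarge both.

```bash
python3 - <<'E'
import cv2,numpy as np
a=cv2.imread("pics/side0.png")[205:320,235:360];b=cv2.imread("pics/scene0.png")[150:280,225:310]
a=cv2.resize(a,None,fx=4,fy=4.4,interpolation=cv2.INTER_CUBIC)[:506]
a=cv2.resize(cv2.imread("pics/side0.png")[205:320,235:360],(500,460),interpolation=cv2.INTER_CUBIC)
b=cv2.resize(b,(300,459),interpolation=cv2.INTER_CUBIC)
c=np.zeros((460,800,3),np.uint8);c[:,:500]=a;c[:459,500:]=b;cv2.imwrite("pics/crop0.png",c)
E
```

```text
(no output)
```

View pics/crop0.png

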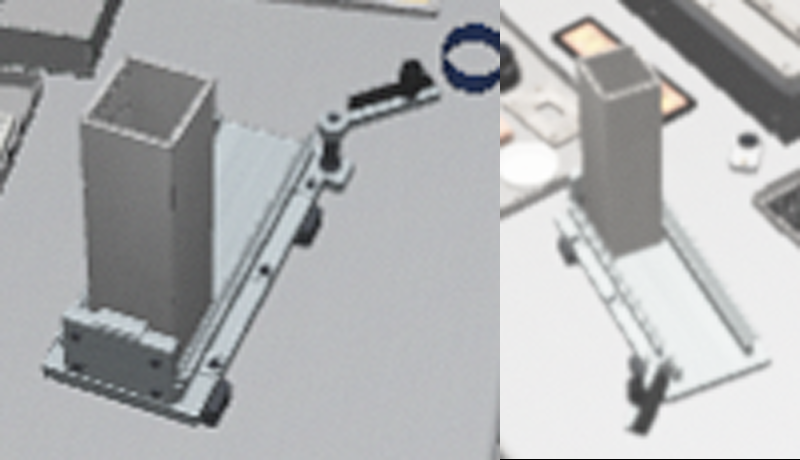

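```bash
python3 - <<'E'
from h import *
S=lambda u,v:(235+u/4,205+v/4)
C=lambda u,v:(225+(u-500)/3.529,150+v/3.536)
P=[atz("side",S(*p),.23) for p in[(82,122),(169,143),(216,80),(127,58)]]
for p in P:print(p.round(4))
print("len",[np.linalg.norm(P[i]-P[(i+1)%4]).round(4) for i in range(4)],"c",np.mean(P,0).round(4))
d=P[0]+P[1]-P[2]-P[3];d2=P[1]+P[2]-P[0]-P[3];print("yaw",np.degrees(np.arctan2(d[1],d[0])),np.degrees(np.arctan2(d2[1],d2[0]))-90)
Q=[atz("scene",C(*p),.23) for p in[(580,62),(606,95),(662,78),(628,47)]]
for p in Q:print("scene",p.round(4))
print("c",np.mean(Q,0).round(4))
print("knob side",atz("side",S(412,64),.1).round(4),"knob scene",atz("scene",C(657,368),.1).round(4))
print("bed corners",atz("scene",C(768,360),.03).round(4),atz("scene",C(670,396),.03).round(4))
print("stop bottoms side",atz("side",S(45,362),.03).round(4),atz("side",S(200,412),.03).round(4))
print("stop top",atz("side",S(64,320),.082).round(4),atz("side",S(178,350),.082).round(4))
E
```

```text
[0.6117 0.107  0.23  ]
[0.5615 0.1131 0.23  ]
[0.5471 0.0576 0.23  ]
[0.6003 0.05   0.23  ]
len [np.float64(0.0505), np.float64(0.0573), np.float64(0.0537), np.float64(0.0581)] c [0.5801 0.0819 0.23  ]
yaw 77.07678064247706 82.48531875845677
scene [0.5604 0.1037 0.23  ]
scene [0.5537 0.0538 0.23  ]
scene [0.6057 0.044  0.23  ]
scene [0.6062 0.0961 0.23  ]
c [0.5815 0.0744 0.23  ]
knob side [ 0.4507 -0.129   0.1   ] knob scene [ 0.4751 -0.1293  0.1   ]
bed corners [ 0.5944 -0.1309  0.03  ] [ 0.5001 -0.113   0.03  ]
stop bottoms side [0.6407 0.1159 0.03  ] [0.5393 0.1334 0.03  ]
stop top [0.6241 0.1236 0.082 ] [0.553  0.1317 0.082 ]
```

```bash
python3 -m inch '[[[0,0,5],[0,0,0]],[[2,-2,2],[0,0,1]],[[3,-3.3,0],[0,0,1]],[[3.5,-3.8,0],[0,0,1]],[[3.5,-3.8,0],[0,0,1]]]' 0.24 && python3 -m inch '[[[3.5,-3.8,0],[0,0,1]],[[3.5,-3.8,0],[0,0,1]],[[3.5,-3.8,0],[0,0,1]],[[3.5,-3.8,0],[0,0,1]],[[3,-3.3,0],[0,0,1]]]' && python3 -m inch '[[[3,-3.3,0],[0,0,1]],[[2,-2.3,0],[0,0,1]],[[0,0,0],[0,0,1.6]],[[0,0,0],[0,0,0]],[[0,0,0],[0,0,0]]]'; python3 - <<'E'
from h import *
print(read_state()["joint_pos"].round(1))
cv2.imwrite("pics/w1.png",read_camera("wrist"))
E
```

```text
time: 0.78
tcp_pos: [0.3222, 0.3547, 0.3121]
tool_rot: [-180.0, -0.0, 161.5]
wrist_force: [-0.2, 1.3, -0.4]
finger_gap: 0.239
finger_force: 0.0
time: 1.4
tcp_pos: [0.4924, 0.1692, 0.312]
tool_rot: [-180.0, -0.0, 166.4]
wrist_force: [0.7, -0.4, 0.1]
finger_gap: 0.244
finger_force: 0.0
time: 2.02
tcp_pos: [0.5408, 0.1156, 0.3125]
tool_rot: [180.0, 0.0, 170.1]
wrist_force: [0.7, 0.0, -0.3]
finger_gap: 0.238
finger_force: 0.0
[12.1 11.  11.1 90.   0.  22. ]
```

View pics/w1.png

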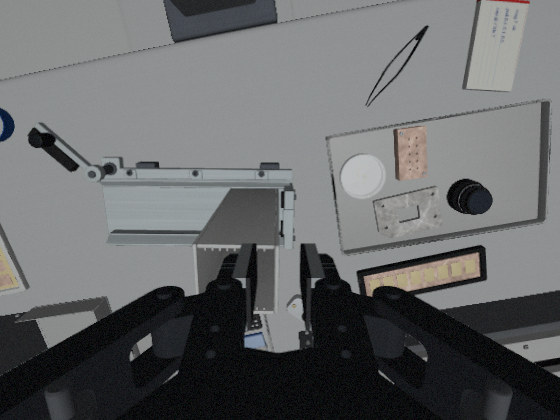

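The wrist view shows the mouth rim with corners at about (195,247), (277,247) and (275,312). The nest stop is near (288,215), the pin at (93,172) and the knob at (38,137). The fingers are to the right of the mouth.

```bash
python3 - <<'E'
from h import *
P=pose("wrist")
ang=np.radians(80);ex=np.array([np.cos(ang),np.sin(ang)]);ey=np.array([-ex[1],ex[0]]);o=np.array([.5686,.0014])
def n(p,z):
    X=atz("wrist",p,z,P);d=X[:2]-o;print(p,z,X.round(4),"nest",(d@ex).round(4),(d@ey).round(4))
for p in[(195,247),(277,247),(275,312),(197,310)]:n(p,.23)
n((38,135),.1);n((93,172),.075)
for p in[(107,245),(104,186),(294,172)]:n(p,.057)
s=read_state();M=R.from_euler("xyz",s["tool_rot"],degrees=True).as_matrix()
print(M.round(3));
for y in(-.0245,-.01,.01,.0245): print(y,proj("wrist",np.array(s["tcp_pos"])+M@np.array([0.011,y,.011]),P))
a=cv2.imread("pics/w1.png")[150:330,180:340];cv2.imwrite("pics/w1c.png",cv2.resize(a,(640,576*5//4//1*1-0)[:2] if 0 else (532,598),interpolation=cv2.INTER_CUBIC))
E
```

```text
(195, 247) 0.23 [0.5514 0.0528 0.23  ] nest 0.0476 0.0258
(277, 247) 0.23 [0.5614 0.1099 0.23  ] nest 0.1056 0.026
(275, 312) 0.23 [0.6128 0.0993 0.23  ] nest 0.1041 -0.0265
(197, 310) 0.23 [0.6012 0.042  0.23  ] nest 0.0456 -0.0251
(38, 135) 0.1 [ 0.4474 -0.1256  0.1   ] nest -0.1461 0.0973
(93, 172) 0.075 [ 0.497 -0.095  0.075] nest -0.1073 0.0537
(107, 245) 0.057 [ 0.5922 -0.1183  0.057 ] nest -0.1138 -0.044
(104, 186) 0.057 [ 0.5171 -0.0978  0.057 ] nest -0.1067 0.0334
(294, 172) 0.057 [0.5405 0.1337 0.057 ] nest 0.1254 0.0507
[[-0.985  0.172  0.   ]
 [ 0.172  0.985  0.   ]
 [-0.     0.    -1.   ]]
-0.0245 [[228.38627654 242.17416845]]
-0.01 [[259.42844414 242.18333127]]
0.01 [[302.28768784 242.16616048]]
0.0245 [[333.3291894  242.13211247]]
```

View pics/w1c.png

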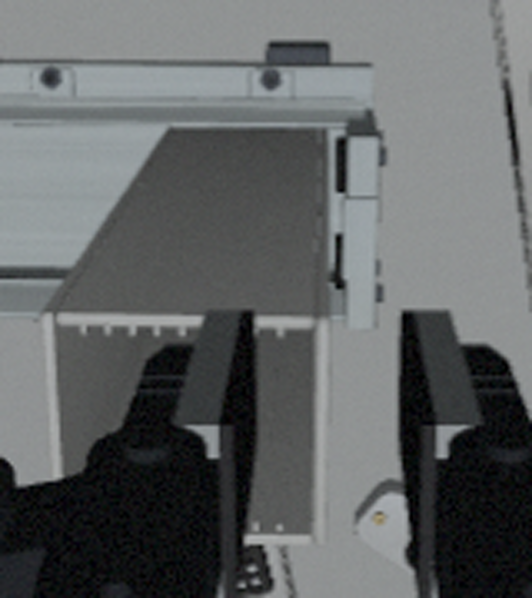

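```bash
python3 - <<'E'
import numpy as np
h=np.array([.044,.030])
def tcp(f):
    th=f if f<=60 else 60+(f-60)/2
    F,T=np.radians(f),np.radians(th)
    return h+.182*np.array([-np.sin(F),np.cos(F)])+.031*np.array([np.cos(F),np.sin(F)])-.011*np.array([np.sin(T),-np.cos(T)]),th
p0,t0=tcp(0);print(p0)
for f in np.arange(4,93,4.):
    if f>90:break
    p,t=tcp(f);d=(p-p0)*100;print(int(f),"[[%.2f,%.2f,%.2f],[%.1f,%.1f,0]]"%(.174*d[0],.985*d[0],d[1],.985*(t-t0),-.174*(t-t0)),p.round(3));p0,t0=p,t
E
python3 -m inch '[[[1.4,-1.35,0],[0,0,0]],[[1.4,-1.35,0],[0,0,0]],[[1.3,-1.3,0],[0,0,0]],[[0,0,-2],[0,0,0]],[[0,0,-2],[0,0,0]]]' 0.27 && python3 -m inch '[[[0,0,0],[0,0,0]],[[0,0,-0.8],[0,0,0]],[[0,0,0],[0,0,0]],[[0,0,0],[0,0,0]]]'
python3 - <<'E'
from h import *
cv2.imwrite("pics/w2.png",read_camera("wrist"))
E
```

```text
[0.075 0.223]
4 [[-0.24,-1.33,0.17],[3.9,-0.7,0]] [0.061 0.225]
8 [[-0.24,-1.34,0.07],[3.9,-0.7,0]] [0.048 0.225]
12 [[-0.24,-1.34,-0.02],[3.9,-0.7,0]] [0.034 0.225]
16 [[-0.24,-1.34,-0.12],[3.9,-0.7,0]] [0.021 0.224]
20 [[-0.23,-1.33,-0.21],[3.9,-0.7,0]] [0.007 0.222]
24 [[-0.23,-1.31,-0.30],[3.9,-0.7,0]] [-0.006  0.219]
28 [[-0.23,-1.29,-0.40],[3.9,-0.7,0]] [-0.019  0.215]
32 [[-0.22,-1.26,-0.49],[3.9,-0.7,0]] [-0.032  0.21 ]
36 [[-0.22,-1.22,-0.57],[3.9,-0.7,0]] [-0.044  0.204]
40 [[-0.21,-1.18,-0.66],[3.9,-0.7,0]] [-0.056  0.198]
44 [[-0.20,-1.13,-0.74],[3.9,-0.7,0]] [-0.068  0.19 ]
48 [[-0.19,-1.08,-0.82],[3.9,-0.7,0]] [-0.079  0.182]
52 [[-0.18,-1.02,-0.89],[3.9,-0.7,0]] [-0.089  0.173]
56 [[-0.17,-0.95,-0.96],[3.9,-0.7,0]] [-0.099  0.164]
60 [[-0.16,-0.88,-1.03],[3.9,-0.7,0]] [-0.108  0.153]
64 [[-0.14,-0.79,-1.05],[2.0,-0.3,0]] [-0.116  0.143]
68 [[-0.13,-0.72,-1.11],[2.0,-0.3,0]] [-0.123  0.132]
72 [[-0.11,-0.64,-1.15],[2.0,-0.3,0]] [-0.13  0.12]
76 [[-0.10,-0.56,-1.20],[2.0,-0.3,0]] [-0.135  0.108]
80 [[-0.09,-0.48,-1.23],[2.0,-0.3,0]] [-0.14   0.096]
84 [[-0.07,-0.40,-1.26],[2.0,-0.3,0]] [-0.144  0.083]
88 [[-0.05,-0.31,-1.29],[2.0,-0.3,0]] [-0.147  0.07 ]
time: 2.7
tcp_pos: [0.5836, 0.0736, 0.2715]
tool_rot: [-180.0, 0.0, 170.0]
wrist_force: [0.2, 0.6, 0.4]
finger_gap: 0.272
finger_force: 0.0
time: 3.2
tcp_pos: [0.5826, 0.0748, 0.2649]
tool_rot: [180.0, 0.0, 170.0]
wrist_force: [0.1, -0.0, 0.1]
finger_gap: 0.271
finger_force: 0.0
```

View pics/w2.png

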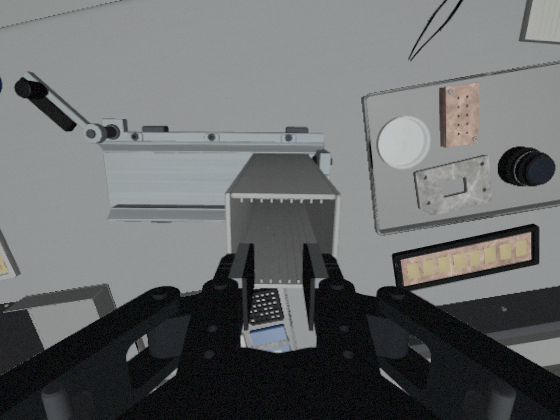

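The mouth rim is at (229,194), (337,194), (333,283) and (231,283), with the fingers over it. I'll check where the finger line meets the mouth plane.

```bash
python3 - <<'E'
from h import *
P=pose("wrist");c=[atz("wrist",p,.23,P) for p in[(229,194),(337,194),(333,283),(231,283)]]
m=np.mean(c,0);print(m.round(4),[np.linalg.norm(c[i]-c[(i+1)%4]).round(4) for i in range(4)],(m[:2]-read_state()["tcp_pos"][:2]).round(4))
E
```

```text
[0.5803 0.0764 0.23  ] [np.float64(0.0565), np.float64(0.0518), np.float64(0.0578), np.float64(0.0518)] [-0.0023  0.0015]
```

```bash
python3 -m inch '[[[-0.2,0.1,-1],[0,0,0]],[[0,0,-1.6],[0,0,0]],[[0,0,-1.6],[0,0,0]],[[0,0,0],[0,0,0]],[[0,0,0],[0,0,0]]]'
```

```text
time: 3.88
tcp_pos: [0.5804, 0.0758, 0.2223]
tool_rot: [-180.0, -0.0, 170.0]
wrist_force: [0.1, 0.4, 0.0]
finger_gap: 0.27
finger_force: 0.0
```

```bash
python3 -m inch '[[[-0.12,-0.67,0.1],[2,-0.35,0]],[[-0.12,-0.67,0.07],[2,-0.35,0]],[[-0.12,-0.67,0.04],[2,-0.35,0]],[[-0.12,-0.67,0.03],[2,-0.35,0]],[[-0.12,-0.67,0],[2,-0.35,0]]]' && python3 -m inch '[[[-0.12,-0.67,-0.02],[2,-0.35,0]],[[-0.12,-0.67,-0.05],[2,-0.35,0]],[[-0.12,-0.67,-0.07],[2,-0.35,0]],[[-0.12,-0.67,-0.1],[2,-0.35,0]],[[-0.12,-0.67,-0.11],[2,-0.35,0]]]'; python3 - <<'E'
from h import *
print(read_state()["joint_pos"].round(1))
a=read_camera("side")[180:340,200:380];b=read_camera("wrist")
c=np.hstack([cv2.resize(a,(450,400),interpolation=cv2.INTER_CUBIC),cv2.resize(b,(350,263))[:,:] if 0 else cv2.copyMakeBorder(cv2.resize(b,(350,263)),0,137,0,0,cv2.BORDER_CONSTANT)])
cv2.imwrite("pics/s3.png",c)
E
```

```text
time: 4.5
tcp_pos: [0.5744, 0.0415, 0.2249]
tool_rot: [169.7, 0.0, 170.0]
wrist_force: [0.3, 0.0, 0.0]
finger_gap: 0.274
finger_force: 0.2
time: 5.12
tcp_pos: [0.5684, 0.0084, 0.2211]
tool_rot: [159.6, -0.0, 170.0]
wrist_force: [-0.7, -0.1, 0.2]
finger_gap: 0.268
finger_force: 0.0
[-9.2 10.9 -2.8 76.  20.4  0.8]
```

View pics/s3.png

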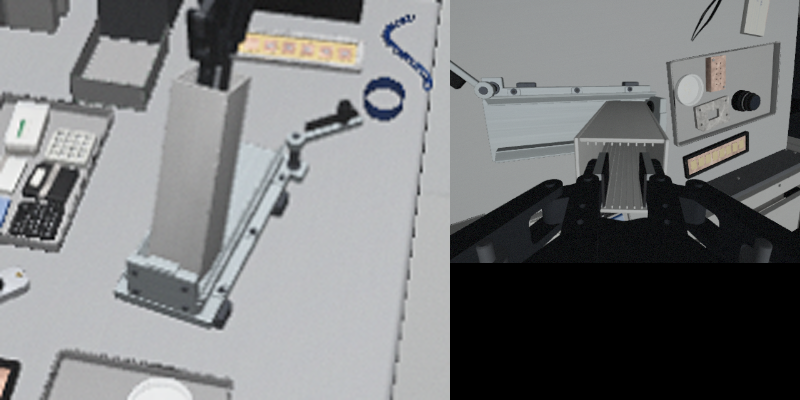

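The magazine tips with the tool and the fingers are still inside the mouth. I'll carry on round the arc.

```bash
python3 -m inch '[[[-0.12,-0.66,-0.14],[2,-0.35,0]],[[-0.12,-0.65,-0.16],[2,-0.35,0]],[[-0.12,-0.65,-0.19],[2,-0.35,0]],[[-0.11,-0.64,-0.21],[2,-0.35,0]],[[-0.11,-0.63,-0.24],[2,-0.35,0]]]' && python3 -m inch '[[[-0.11,-0.63,-0.25],[2,-0.35,0]],[[-0.11,-0.61,-0.28],[2,-0.35,0]],[[-0.11,-0.61,-0.29],[2,-0.35,0]],[[-0.11,-0.59,-0.32],[2,-0.35,0]],[[-0.1,-0.59,-0.34],[2,-0.35,0]]]' && python3 -m inch '[[[-0.1,-0.57,-0.36],[2,-0.35,0]],[[-0.1,-0.56,-0.38],[2,-0.35,0]],[[-0.1,-0.54,-0.4],[2,-0.35,0]],[[-0.1,-0.54,-0.42],[2,-0.35,0]],[[-0.09,-0.51,-0.44],[2,-0.35,0]]]' && python3 -m inch '[[[-0.09,-0.51,-0.45],[2,-0.35,0]],[[-0.08,-0.48,-0.47],[2,-0.35,0]],[[-0.09,-0.47,-0.49],[2,-0.35,0]],[[-0.08,-0.45,-0.51],[2,-0.35,0]],[[-0.08,-0.43,-0.52],[2,-0.35,0]]]'; python3 - <<'E'
from h import *
print(read_state()["joint_pos"].round(1))
a=read_camera("side")[180:340,200:380];b=read_camera("wrist")
c=np.hstack([cv2.resize(a,(450,400),interpolation=cv2.INTER_CUBIC),cv2.copyMakeBorder(cv2.resize(b,(350,263)),0,137,0,0,cv2.BORDER_CONSTANT)])
cv2.imwrite("pics/s4.png",c)
E
```

```text
time: 5.85
tcp_pos: [0.5625, -0.0241, 0.2116]
tool_rot: [149.4, -0.0, 170.0]
wrist_force: [-0.6, 0.4, -0.5]
finger_gap: 0.269
finger_force: 0.3
time: 6.48
tcp_pos: [0.5571, -0.0542, 0.1967]
tool_rot: [139.3, -0.0, 170.0]
wrist_force: [-0.2, -0.2, -1.5]
finger_gap: 0.269
finger_force: 0.6
time: 7.1
tcp_pos: [0.5523, -0.0815, 0.1766]
tool_rot: [129.1, -0.0, 170.0]
wrist_force: [-0.6, 0.7, -2.0]
finger_gap: 0.269
finger_force: 0.8
time: 7.72
tcp_pos: [0.5482, -0.1049, 0.152]
tool_rot: [119.0, -0.0, 170.0]
wrist_force: [0.4, 0.5, -3.1]
finger_gap: 0.268
finger_force: 1.0
[-34.7  32.3  -1.4  93.4  52.6 -43.6]
```

View pics/s4.png

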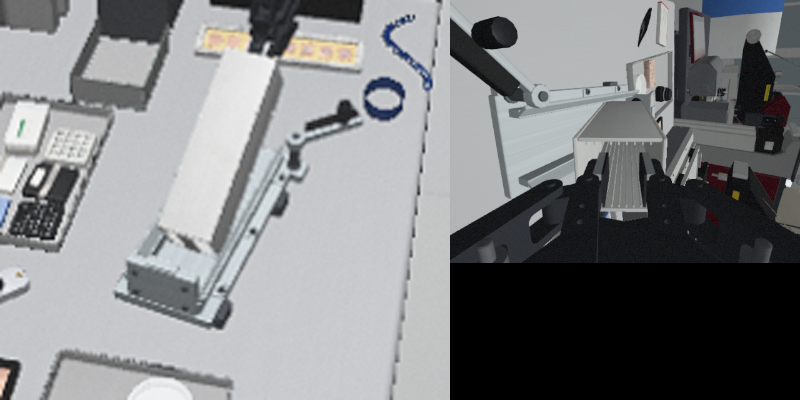

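```bash
python3 - <<'E'
from h import *
for p,z in[((283,155),.08),((347,160),.08),((283,186),0.),((345,188),0.),((278,203),.009),((345,208),.009),((282,190),.009)]:print(p,z,atz("side",p,z).round(3))
for p,z in[((327,337),.08),((388,292),.08),((330,346),0),((392,310),0.)]:print("sc",p,z,atz("scene",p,z).round(3))
E
```

```text
(283, 155) 0.08 [ 0.669 -0.439  0.08 ]
(347, 160) 0.08 [ 0.461 -0.455  0.08 ]
(283, 186) 0.0 [ 0.655 -0.378 -0.   ]
(345, 188) 0.0 [ 0.456 -0.411 -0.   ]
(278, 203) 0.009 [ 0.65  -0.278  0.009]
(345, 208) 0.009 [ 0.444 -0.299  0.009]
(282, 190) 0.009 [ 0.652 -0.345  0.009]
sc (327, 337) 0.08 [ 0.44  -0.434  0.08 ]
sc (388, 292) 0.08 [ 0.671 -0.427  0.08 ]
sc (330, 346) 0 [ 0.464 -0.427  0.   ]
sc (392, 310) 0.0 [ 0.687 -0.447  0.   ]
```

```bash
python3 - <<'E'
import numpy as np
p0=np.array([-.108,.152]);t0=61
for f in np.arange(62.5,91,2.5):
    k=(f-60)/30;th=61+4*k;F,T=np.radians(f),np.radians(th)
    p=np.array([.044,.03])+(.182+.004*k)*np.array([-np.sin(F),np.cos(F)])+(.031-.006*k)*np.array([np.cos(F),np.sin(F)])-.011*np.array([np.sin(T),-np.cos(T)])
    d=(p-p0)*100;print("[[%.2f,%.2f,%.2f],[%.2f,0,0]],"%(.174*d[0],.985*d[0],d[1],.985*(th-t0)),p.round(3));p0,t0=p,th
E
```

```text
[[-0.09,-0.52,-0.55],[0.33,0,0]], [-0.113  0.147]
[[-0.09,-0.52,-0.69],[0.33,0,0]], [-0.119  0.14 ]
[[-0.09,-0.49,-0.72],[0.33,0,0]], [-0.123  0.132]
[[-0.08,-0.45,-0.74],[0.33,0,0]], [-0.128  0.125]
[[-0.07,-0.42,-0.76],[0.33,0,0]], [-0.132  0.117]
[[-0.07,-0.39,-0.78],[0.33,0,0]], [-0.136  0.11 ]
[[-0.06,-0.35,-0.80],[0.33,0,0]], [-0.14   0.102]
[[-0.06,-0.31,-0.81],[0.33,0,0]], [-0.143  0.094]
[[-0.05,-0.28,-0.83],[0.33,0,0]], [-0.146  0.085]
[[-0.04,-0.24,-0.84],[0.33,0,0]], [-0.148  0.077]
[[-0.04,-0.20,-0.85],[0.33,0,0]], [-0.15   0.068]
[[-0.03,-0.16,-0.86],[0.33,0,0]], [-0.152  0.06 ]
```

```bash
python3 -m inch '[[[-0.09,-0.52,-0.6],[0.33,0,0]],[[-0.09,-0.52,-0.69],[0.33,0,0]],[[-0.09,-0.49,-0.72],[0.33,0,0]],[[-0.08,-0.45,-0.74],[0.33,0,0]],[[-0.07,-0.42,-0.76],[0.33,0,0]]]' && python3 -m inch '[[[-0.07,-0.39,-0.78],[0.33,0,0]],[[-0.06,-0.35,-0.8],[0.33,0,0]],[[-0.06,-0.31,-0.81],[0.33,0,0]],[[0,0,0],[0,0,0]]]'; python3 - <<'E'
from h import *
print(read_state()["joint_pos"].round(1))
a=read_camera("side")[180:340,200:380];b=read_camera("wrist")
c=np.hstack([cv2.resize(a,(450,400),interpolation=cv2.INTER_CUBIC),cv2.copyMakeBorder(cv2.resize(b,(350,263)),0,137,0,0,cv2.BORDER_CONSTANT)])
cv2.imwrite("pics/s5.png",c)
E
```

```text
time: 8.45
tcp_pos: [0.5439, -0.1288, 0.117]
tool_rot: [117.4, -0.3, 170.1]
wrist_force: [-0.5, -2.3, -0.7]
finger_gap: 0.269
finger_force: 0.9
time: 8.95
tcp_pos: [0.5418, -0.1389, 0.0926]
tool_rot: [116.4, -0.6, 170.1]
wrist_force: [0.2, 0.0, -2.4]
finger_gap: 0.268
finger_force: 1.0
[-38.   39.5  -0.3  93.9  52.  -49.8]
```

View pics/s5.png

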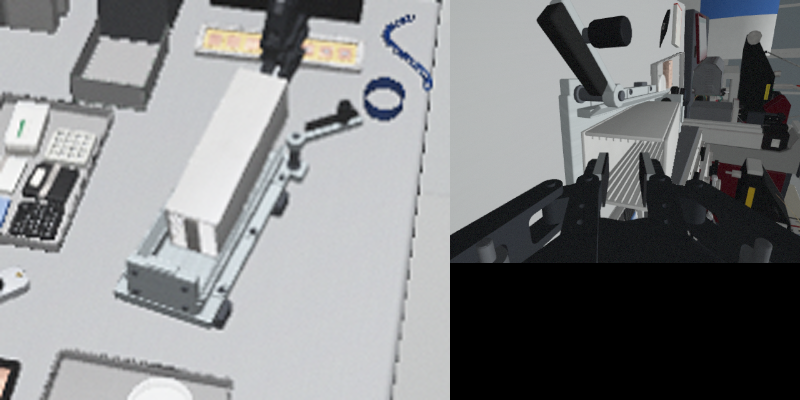

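The magazine is at about 78°, supported by its roof on the fingers, and clear of the gate. I'll lower it the rest of the way.

```bash
python3 -m inch '[[[-0.03,-0.14,-0.42],[0.3,0,0]],[[-0.02,-0.12,-0.42],[0.3,0,0]],[[-0.02,-0.12,-0.42],[0.3,0,0]],[[-0.02,-0.1,-0.42],[0.3,0,0]]]' && python3 -m inch '[[[-0.02,-0.1,-0.4],[0.3,0,0]],[[-0.02,-0.1,-0.4],[0,0,0]],[[0,0,-0.4],[0,0,0]],[[0,0,0],[0,0,0]]]'; python3 - <<'E'
from h import *
a=read_camera("side")[180:340,200:380];b=read_camera("wrist")
c=np.hstack([cv2.resize(a,(450,400),interpolation=cv2.INTER_CUBIC),cv2.copyMakeBorder(cv2.resize(b,(350,263)),0,137,0,0,cv2.BORDER_CONSTANT)])
cv2.imwrite("pics/s6.png",c)
E
```

```text
time: 9.55
tcp_pos: [0.5411, -0.1439, 0.0765]
tool_rot: [115.3, -0.7, 170.1]
wrist_force: [0.3, -2.1, -0.9]
finger_gap: 0.27
finger_force: 1.1
time: 10.05
tcp_pos: [0.5406, -0.1456, 0.0645]
tool_rot: [115.0, -0.8, 170.1]
wrist_force: [-0.3, -2.2, -1.2]
finger_gap: 0.271
finger_force: 1.1
```

View pics/s6.png

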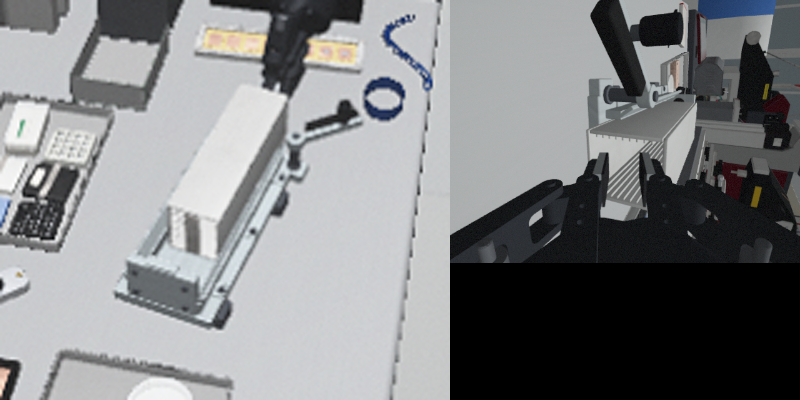

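The magazine is almost flat, with a few newtons still on the fingers. That was my tenth picture, so from here I go by force and by numbers from the images.

```bash
for i in 1 ; do python3 -m inch '[[[0,0,-0.3],[0,0,0]],[[0,0,0],[0,0,0]]]' ; python3 -m inch '[[[0,0,-0.3],[0,0,0]],[[0,0,0],[0,0,0]]]'; python3 -m inch '[[[0,0,-0.3],[0,0,0]],[[0,0,0],[0,0,0]]]'; done; python3 - <<'E'
from h import *
# magazine tilt from vertical edges: white roof region outline in side cam
im=read_camera("side");cv2.imwrite("pics/s7.png",im)
g=cv2.cvtColor(im,cv2.COLOR_BGR2GRAY)[205:290,255:330];_,t=cv2.threshold(g,215,255,cv2.THRESH_BINARY)
c=max(cv2.findContours(t,0,2)[0],key=cv2.contourArea);print(cv2.contourArea(c),(cv2.approxPolyDP(c,3,True)[:,0]+[255,205]).tolist())
E
```

```text
time: 10.4
tcp_pos: [0.5408, -0.1455, 0.0619]
tool_rot: [115.0, -0.8, 170.1]
wrist_force: [0.1, 1.0, -1.1]
finger_gap: 0.27
finger_force: 0.2
time: 10.65
tcp_pos: [0.5407, -0.1456, 0.0587]
tool_rot: [115.0, -0.8, 170.1]
wrist_force: [0.4, -0.1, 0.3]
finger_gap: 0.268
finger_force: 0.0
time: 10.9
tcp_pos: [0.5407, -0.1456, 0.0556]
tool_rot: [115.0, -0.8, 170.1]
wrist_force: [0.1, 0.1, 0.7]
finger_gap: 0.272
finger_force: 0.0
1029.0 [[313, 219], [297, 214], [267, 260], [287, 267]]
```

```bash
python3 - <<'E'
from h import *
ex=np.array([.174,.985]);ey=np.array([-.985,.174]);o=np.array([.5686,.0014])
for p in [[313, 219], [297, 214], [267, 260], [287, 267]]:
    d=atz("side",p,.092)[:2]-o;print(p,(d@ex).round(4),(d@ey).round(4))
for x in(-.157,.043): print(x,[proj("side",[*(o+x*ex+y*ey),z]).round(1).tolist() for y,z in((-.028,.092),(.028,.092))])
E
```

```text
[313, 219] -0.1401 0.0259
[297, 214] -0.1431 -0.0217
[267, 260] 0.0487 -0.0274
[287, 267] 0.0518 0.0271
-0.157 [[[296.7, 210.4]], [[315.8, 215.4]]]
0.043 [[[267.7, 258.4]], [[288.7, 264.7]]]
```

```bash
python3 -m inch '[[[-0.17,-1,0.15],[0,0,0]],[[-0.26,-1.5,0.3],[0,0,0]],[[-0.35,-2,0.6],[0,0,0]],[[-0.17,-1,1],[0,0,0]],[[0,0,1.5],[-4,0.7,0]]]' && python3 -m inch '[[[0,0,2],[-9,1.6,0]],[[0,0,2],[-9,1.6,0]],[[0,0,2],[-9,1.6,0]],[[0,0,0],[-9,1.6,0]],[[0,0,0],[-9,1.6,0]]]' 0 && python3 -m inch '[[[0,0,0],[-9,1.6,0]],[[0,0,0],[-6,1,0]],[[0,0,0],[0,0,0]],[[0,0,0],[0,0,0]]]'
```

```text
time: 11.58
tcp_pos: [0.5305, -0.2023, 0.0897]
tool_rot: [119.0, -1.0, 169.9]
wrist_force: [0.2, 0.2, -0.1]
finger_gap: 0.268
finger_force: 0.0
time: 12.2
tcp_pos: [0.5314, -0.2015, 0.1534]
tool_rot: [165.1, -0.4, 169.4]
wrist_force: [0.3, 0.3, -0.3]
finger_gap: 0.004
finger_force: 0.0
time: 12.7
tcp_pos: [0.531, -0.2009, 0.1514]
tool_rot: [179.9, -0.4, 169.3]
wrist_force: [-0.0, -0.2, 0.1]
finger_gap: 0.0
finger_force: 0.0
```

```bash
python3 -m inch '[[[0,0,-2.5],[0,0,0]],[[0,0,-2.5],[0,0,0]],[[0,0,-1.9],[0,0,0]],[[0.26,1.48,0],[0,0,0]],[[0.17,0.98,0],[0,0,0]]]' && python3 -m inch '[[[0.09,0.49,0],[0,0,0]],[[0.09,0.49,0],[0,0,0]],[[0.09,0.49,0],[0,0,0]],[[0.09,0.49,0],[0,0,0]],[[0.09,0.49,0],[0,0,0]]]' && python3 -m inch '[[[0.09,0.49,0],[0,0,0]],[[0.09,0.49,0],[0,0,0]],[[0.09,0.49,0],[0,0,0]],[[0.09,0.49,0],[0,0,0]],[[0.09,0.49,0],[0,0,0]]]'
```

```text
time: 13.32
tcp_pos: [0.5358, -0.1758, 0.0828]
tool_rot: [180.0, -0.4, 169.3]
wrist_force: [-0.2, 0.3, -0.1]
finger_gap: -0.003
finger_force: 0.0
time: 13.95
tcp_pos: [0.5401, -0.1519, 0.0825]
tool_rot: [-179.9, -0.4, 169.3]
wrist_force: [-0.4, -2.9, 1.6]
finger_gap: -0.0
finger_force: 1.7
time: 14.58
tcp_pos: [0.5447, -0.1269, 0.0825]
tool_rot: [-180.0, -0.4, 169.3]
wrist_force: [-0.6, -4.0, 3.4]
finger_gap: -0.002
finger_force: 2.3
```

```bash
python3 -m inch '[[[0.09,0.49,0],[0,0,0]],[[0.09,0.49,0],[0,0,0]],[[0.09,0.49,0],[0,0,0]],[[0.05,0.25,0],[0,0,0]],[[0.05,0.25,0],[0,0,0]]]' && python3 -m inch '[[[0.03,0.2,0],[0,0,0]],[[0.03,0.2,0],[0,0,0]]]'
```

```text
time: 15.2
tcp_pos: [0.5483, -0.1073, 0.0824]
tool_rot: [-180.0, -0.4, 169.3]
wrist_force: [-0.5, -4.7, 3.8]
finger_gap: 0.001
finger_force: 2.6
time: 15.45
tcp_pos: [0.5489, -0.1034, 0.0824]
tool_rot: [-180.0, -0.4, 169.3]
wrist_force: [-1.3, -5.6, 3.2]
finger_gap: -0.001
finger_force: 2.6
```

Now 2 mm steps, watching the force.

```bash
for i in 1; do python3 -m inch '[[[0.03,0.2,0],[0,0,0]],[[0,0,0],[0,0,0]]]' | grep -E "pos|wrist"; python3 -m inch '[[[0.03,0.2,0],[0,0,0]],[[0,0,0],[0,0,0]]]'| grep -E "pos|wrist"; python3 - <<'E'
from h import *
im=read_camera("side")
g=cv2.cvtColor(im,cv2.COLOR_BGR2GRAY)[205:300,250:330];_,t=cv2.threshold(g,215,255,cv2.THRESH_BINARY)
c=max(cv2.findContours(t,0,2)[0],key=cv2.contourArea);ps=(cv2.approxPolyDP(c,3,True)[:,0]+[250,205]).tolist()
ex=np.array([.174,.985]);ey=np.array([-.985,.174]);o=np.array([.5686,.0014])
for p in ps:
    d=atz("side",p,.092)[:2]-o;print(p,(d@ex).round(4),(d@ey).round(4))
E
done
```

```text
tcp_pos: [0.5492, -0.1011, 0.0822]
wrist_force: [-0.1, -3.9, 2.9]
tcp_pos: [0.5493, -0.0999, 0.0822]
wrist_force: [-1.9, -6.1, 3.3]
[306, 232] -0.0839 0.0263
[294, 248] -0.0161 0.0189
[289, 246] -0.018 0.0045
[291, 251] -0.0032 0.0158
[258, 276] 0.1056 -0.0259
[277, 283] 0.1087 0.0247
```

```bash
python3 -m inch '[[[0.03,0.2,0],[0,0,0]],[[0,0,0],[0,0,0]]]' | grep -E "pos|wrist"; python3 -m inch '[[[0.03,0.2,0],[0,0,0]],[[0,0,0],[0,0,0]]]'| grep -E "pos|wrist"
```

```text
tcp_pos: [0.5494, -0.0997, 0.0823]
wrist_force: [-2.3, -13.0, 4.0]
tcp_pos: [0.5496, -0.0994, 0.0824]
wrist_force: [-3.2, -20.4, 4.0]
```

The magazine is home: the force rose to 20 N with no more travel. Next I back off and plan the gate push.

```bash
python3 -m inch '[[[-0.17,-1,0],[0,0,0]],[[-0.17,-1,0],[0,0,0]],[[0,0,2.5],[0,0,0]],[[0,0,2.5],[0,0,0]],[[0,0,0],[0,0,0]]]'; python3 - <<'E'
from h import *
ex=np.array([.1736,.9848]);ey=np.array([-.9848,.1736]);o=np.array([.5686,.0014])
P=pose("wrist");im=read_camera("wrist");cv2.imwrite("pics/w8.png",im)
W=lambda x,y:o+x*ex+y*ey
pt=lambda s:W(-.110-.058*np.sin(s),.052-.058*np.cos(s))
p=pt(3.05);t=np.array(read_state()["tcp_pos"]);print("start",p.round(4),"delta cm",((p-t[:2])*100).round(2),t)
q=p
for s in np.arange(2.9,.25,-.15):
    n=pt(s);print("%.2f [[%.2f,%.2f,0],[0,0,0]],"%(s,*(n-q)*100),n.round(4));q=n
E
```

```text
time: 17.12
tcp_pos: [0.5477, -0.1153, 0.1338]
tool_rot: [179.9, -0.2, 169.3]
wrist_force: [-0.1, 0.1, -0.7]
finger_gap: -0.002
finger_force: 0.0
start [ 0.4405 -0.0931] delta cm [-10.65   2.21] [ 0.54699425 -0.11516917  0.13247737]
2.90 [[-0.01,-0.87,0],[0,0,0]], [ 0.4404 -0.1018]
2.75 [[0.12,-0.86,0],[0,0,0]], [ 0.4417 -0.1104]
2.60 [[0.25,-0.83,0],[0,0,0]], [ 0.4442 -0.1187]
2.45 [[0.37,-0.79,0],[0,0,0]], [ 0.4479 -0.1266]
2.30 [[0.49,-0.72,0],[0,0,0]], [ 0.4527 -0.1338]
2.15 [[0.59,-0.64,0],[0,0,0]], [ 0.4586 -0.1402]
2.00 [[0.68,-0.55,0],[0,0,0]], [ 0.4654 -0.1456]
1.85 [[0.75,-0.44,0],[0,0,0]], [ 0.4729 -0.15  ]
1.70 [[0.81,-0.32,0],[0,0,0]], [ 0.481  -0.1532]
1.55 [[0.85,-0.20,0],[0,0,0]], [ 0.4894 -0.1552]
1.40 [[0.87,-0.07,0],[0,0,0]], [ 0.4981 -0.1559]
1.25 [[0.87,0.06,0],[0,0,0]], [ 0.5067 -0.1553]
1.10 [[0.85,0.19,0],[0,0,0]], [ 0.5152 -0.1534]
0.95 [[0.81,0.32,0],[0,0,0]], [ 0.5233 -0.1502]
0.80 [[0.75,0.43,0],[0,0,0]], [ 0.5309 -0.1459]
0.65 [[0.68,0.54,0],[0,0,0]], [ 0.5377 -0.1405]
0.50 [[0.59,0.64,0],[0,0,0]], [ 0.5436 -0.1341]
0.35 [[0.49,0.72,0],[0,0,0]], [ 0.5485 -0.1269]
```

```bash
python3 -m inch '[[[-2.7,2.2,0],[0,0,0]],[[-2.7,0,0],[0,0,0]],[[-2.7,0,0],[0,0,0]],[[-2.6,0,0],[0,0,0]],[[0,0,0],[0,0,0]]]' && python3 -m inch '[[[0,0,-2.1],[0,0,0]],[[0,0,-2.1],[0,0,0]],[[0,0,0],[0,0,0]],[[0,0,0],[0,0,0]]]' && python3 -m inch '[[[0,-0.87,0],[0,0,0]],[[0.12,-0.86,0],[0,0,0]],[[0.25,-0.83,0],[0,0,0]],[[0.37,-0.79,0],[0,0,0]],[[0.49,-0.72,0],[0,0,0]]]'
```

```text
time: 17.8
tcp_pos: [0.4377, -0.093, 0.1311]
tool_rot: [180.0, -0.5, 169.3]
wrist_force: [0.0, -0.7, -0.1]
finger_gap: -0.001
finger_force: 0.0
time: 18.3
tcp_pos: [0.4402, -0.0934, 0.0905]
tool_rot: [180.0, -0.4, 169.3]
wrist_force: [0.1, 0.7, 0.3]
finger_gap: 0.003
finger_force: 0.0
time: 18.92
tcp_pos: [0.4522, -0.1347, 0.0903]
tool_rot: [180.0, -0.4, 169.3]
wrist_force: [-0.4, 0.8, -0.0]
finger_gap: -0.001
finger_force: 0.4
```

```bash
python3 -m inch '[[[0.59,-0.64,0],[0,0,0]],[[0.68,-0.55,0],[0,0,0]],[[0.75,-0.44,0],[0,0,0]],[[0.81,-0.32,0],[0,0,0]],[[0.85,-0.2,0],[0,0,0]]]' && python3 -m inch '[[[0.87,-0.07,0],[0,0,0]],[[0.87,0.06,0],[0,0,0]],[[0.85,0.19,0],[0,0,0]],[[0.81,0.32,0],[0,0,0]],[[0.75,0.43,0],[0,0,0]]]' && python3 -m inch '[[[0.68,0.54,0],[0,0,0]],[[0.59,0.64,0],[0,0,0]],[[0.25,0.36,0],[0,0,0]],[[0,0,0],[0,0,0]]]'
```

```text
time: 19.55
tcp_pos: [0.4893, -0.1557, 0.0902]
tool_rot: [180.0, -0.4, 169.3]
wrist_force: [-1.5, 0.8, 0.4]
finger_gap: -0.005
finger_force: 0.6
time: 20.18
tcp_pos: [0.5301, -0.1456, 0.0901]
tool_rot: [180.0, -0.5, 169.3]
wrist_force: [-2.9, 1.1, 0.2]
finger_gap: 0.001
finger_force: 1.0
time: 20.68
tcp_pos: [0.5459, -0.1306, 0.0904]
tool_rot: [180.0, -0.4, 169.4]
wrist_force: [0.8, 0.4, -0.1]
finger_gap: -0.0
finger_force: 0.0
```

```bash
python3 -m inch '[[[0.3,0.1,0],[0,0,0]],[[0.25,0.15,0],[0,0,0]],[[0.04,0.2,0],[0,0,0]],[[0,0,0],[0,0,0]]]' | grep -E "pos|wrist"; python3 -m inch '[[[0.04,0.2,0],[0,0,0]],[[0,0,0],[0,0,0]]]'| grep -E "pos|wrist";python3 -m inch '[[[0.04,0.2,0],[0,0,0]],[[0,0,0],[0,0,0]]]'| grep -E "pos|wrist"
```

```text
tcp_pos: [0.551, -0.1283, 0.0904]
wrist_force: [-2.2, -8.8, 1.1]
tcp_pos: [0.5511, -0.1281, 0.0905]
wrist_force: [-2.9, -14.8, 0.6]
tcp_pos: [0.5511, -0.1278, 0.0905]
wrist_force: [-5.4, -20.2, 0.4]
```

The force is stiff, and the tool-to-knob offset of 20.3 mm matches the 12.8 mm finger half-depth plus the 8 mm knob radius. So the gate is at its end of travel. I'll back away and check numerically.

```bash
python3 -m inch '[[[-0.17,-1,0],[0,0,0]],[[-0.26,-1.5,0],[0,0,0]],[[0,0,3],[0,0,0]],[[0,0,4],[0,0,0]],[[-1,-1,3],[0,0,0]]]' | grep -E "pos|wrist"; python3 -m inch '[[[-2,-1,0],[0,0,0]],[[-2,-1,0],[0,0,0]],[[-2,0,0],[0,0,0]],[[0,0,0],[0,0,0]],[[0,0,0],[0,0,0]]]' | grep -E "pos|wrist";  python3 - <<'E'
from h import *
ex=np.array([.1736,.9848]);ey=np.array([-.9848,.1736]);o=np.array([.5686,.0014]);pin=np.array([-.11,.052])
for n in("side","scene","wrist"):
    P=pose(n);im=read_camera(n);g=cv2.cvtColor(im,cv2.COLOR_BGR2GRAY);cv2.imwrite(f"pics/{n}9.png",im)
    # dark-fraction of knob column for candidate angles
    r=[]
    for q in np.arange(0,.61,.1):
        k=pin+.058*np.array([-np.sin(q),-np.cos(q)]);w=o+k[0]*ex+k[1]*ey
        uv=proj(n,[[*w,z] for z in(.08,.09,.1)],P).round().astype(int)
        r.append((q.round(1),uv[2].tolist(),[int(g[v,u]) if 0<=v<420 and 0<=u<560 else -1 for u,v in uv]))
    print(n,r)
    if n=="side":
        t=cv2.threshold(g[205:300,250:330],215,255,cv2.THRESH_BINARY)[1];c=max(cv2.findContours(t,0,2)[0],key=cv2.contourArea)
        for p in cv2.approxPolyDP(c,3,True)[:,0]+[250,205]:
            d=atz(n,p.tolist(),.092)[:2]-o;print(p,(d@ex).round(4),(d@ey).round(4))
E
```

```text
tcp_pos: [0.5384, -0.1575, 0.1919]
wrist_force: [1.0, 0.5, 1.0]
tcp_pos: [0.4776, -0.1775, 0.1897]
wrist_force: [-0.0, 0.3, 0.0]
side [(np.float64(0.0), [298, 221], [39, 42, 35]), (np.float64(0.1), [299, 219], [33, 40, 168]), (np.float64(0.2), [300, 218], [62, 80, 185]), (np.float64(0.3), [301, 217], [132, 180, 183]), (np.float64(0.4), [303, 216], [187, 183, 184]), (np.float64(0.5), [304, 215], [184, 183, 183]), (np.float64(0.6), [306, 214], [182, 183, 185])]
[295 250] -0.0103 0.0239
[285 264] 0.0444 0.0188
[263 279] 0.1098 -0.011
[277 283] 0.1087 0.0246
scene [(np.float64(0.0), [287, 238], [66, 69, 83]), (np.float64(0.1), [288, 239], [117, 70, 75]), (np.float64(0.2), [288, 240], [143, 117, 69]), (np.float64(0.3), [289, 242], [215, 153, 137]), (np.float64(0.4), [289, 243], [241, 165, 165]), (np.float64(0.5), [289, 245], [241, 237, 165]), (np.float64(0.6), [289, 246], [239, 241, 215])]
wrist [(np.float64(0.0), [388, 295], [17, 39, 23]), (np.float64(0.1), [380, 295], [12, 16, 15]), (np.float64(0.2), [373, 294], [152, 56, 11]), (np.float64(0.3), [366, 292], [156, 37, 12]), (np.float64(0.4), [359, 290], [153, 136, 11]), (np.float64(0.5), [352, 287], [115, 152, 18]), (np.float64(0.6), [346, 284], [142, 142, 96])]
```

The knob appears at the q≈0 position in the side and scene images, and the roof's foot end measures about nest x 0.109. The robot is clear of everything, so I'm handing in.

```bash
python3 -c "from bench import hand_in;print(hand_in())"
```

```text
the job is handed in; nothing more can be done
None
```

I handed the job in at about 22 s. By force readings and image measurements, the magazine lies flat between the guides against the end stop and the gate is fully shut. The arm is clear and I did not touch the bystanders, but `hand_in()` gave no verdict.

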